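Clear the board and bring the knobbed spice jar to the front

ROBOT

A 6-joint arm with a two-finger parallel gripper is mounted at the origin on the work surface. World frame = base frame: x ahead of the robot, y to its left, z up, the work surface at z = 0. Lengths are in m, angles in degrees, forces in N, time in s.
With the tool pointing down it reaches from about 0.375 to 0.9 m from the base axis. Payload 3.1 kg.
Tool frame: the origin (TCP) lies at the very end of the fingers, on their centre line; the grasp point (between the pads) lies 19 mm behind it; z points along the fingers, y is the line along which they close (so a half turn about z gives the same grasp; the last joint's range is limited). The gripper opens to 87 mm and grips with 3 to 60 N. Pads are 19 mm wide; open, the fingers measure 117 mm over their backs; the gripper's body (75 mm by 190 mm) begins 51 mm behind the grasp point.
Start: joints at [-85.743, 30.224, 82.088, -0, 67.689, -10.227], TCP at [0.156, -0.605, 0.223] pointing down, gripper open.
Joint ranges: [-176.69, 176.69], [-43.24, 126.21], [12.49, 139.97], [-82, 262], [0, 151.66], [-163.58, 163.58]. Speed limits (degrees/s): [159.86, 159.86, 180, 180, 180, 180].

INTERFACE

Orientations are given as a 3x3 rotation matrix whose columns are the frame's x, y, z axes.
In Python, from rig import bot, imaging gives the robot as it stands.
- The arm moves only by the tool drive_tool, never from a script. Its argument "deltas" is text: rows parted by semicolons, each of 5 numbers parted by spaces: the finger opening in mm, from 0 to 87, then the shift along the world's x, y, z in mm, then the turn about the world's z in rad. In form: jaw dx dy dz twist; .... A call has 1 to 12 rows; each row is the pose to reach, as a shift and turn from the pose commanded when the call began; what a row does not reach only later rows make up. A row lasts 1/10 s, in which the tool goes at most 50 mm and 8.59 degrees, less where a joint would pass 70% of its speed; a pose out of reach is approached as far as the arm can. A call with a gripper value outside its range is refused whole. The fingers move at their own pace and stop on an object; the grip force is fixed at half the most. Time passes only in rows, so rows that repeat a pose let the fingers close. It gives the time, the measured TCP pose, the force, the opening and the grip force at its end, in the units of the state.
- bot.read_state(): the state, without advancing time (a new reading comes with each control period).
- imaging.capture(name): name is "scene" or "top" or "wrist"; returns the picture (480x640x3 uint8, red, green, blue); there is no depth.
- imaging.camera_model(name): a dict with "fx", "fy", "cx", "cy" (pixels), "T" (4x4, takes a point from camera to world coordinates). Camera axes: x right, y down, z forward; pixel columns grow to the right and rows downward; lengths in m; the calibration is good to about 2 mm. The wrist camera is an equidistant fisheye: a pixel r from the principal point sees the ray r / f radians off the axis. A picture is of the moment at which its call begins: read the wrist's pose just before it. camera_model takes no time and is no camera call; for the wrist camera it gives the pose at the moment of the call.
- bot.hand_in(): hands the job in; it is judged then, once.
The state is a dict: "time_s": time; "joint_positions": joint angles; "qvel": joint speeds; "tau": joint torques, N m; "position": TCP position; "tcp_rot": TCP orientation; "force": force on the tool from outside, world axes, zero at the start; "moment": the same for the moment, N m; "opening": opening from 0.0 (shut) to 1.0 (fully open); "grasp_force": force on a finger pad.
Only numpy, scipy, OpenCV 4.12 (cv2) and the standard library are available. Lean on these libraries where they do the work, as an engineer would, in place of code of your own. Each camera call takes 0.05 s, during which the arm holds its last target. There are 200 camera calls.

TASK

With the scraper block, sweep the three broken biscuit chips off the free end of the bread board onto the worktop (do not push them with the gripper), and stand the scraper upright on the worktop, off the board. Then take the spice carousel by its top handle and turn it until the jar with the ball knob on its lid faces squarely along the middle of the cleared end of the board. Finish still gripping the handle, holding the carousel still; leave the bowl, bottle and mug where they are.

Things in the scene. Friction and masses are not known exactly. Their poses are not given: they have to be found in the camera images.
- board: Fixed pale wooden bread board, 18 mm thick, on the worktop. Origin at its underside, right under the carousel's axis. Its -x axis is the front: it runs from the carousel along the middle of the free end. In its frame the board spans x -335 to +125 mm, y -75 to +75 mm; the chips start at x -275 to -225 mm, y -39 to +39 mm (centres). The part with x below -105 mm is clear of the carousel.
- carousel (a joint): Turntable angle about its upright axis, rad, growing anticlockwise seen from above; at 0 (or any whole turn) the ball-knob jar faces exactly along the board's front. It can be turned a whole turn or more either way from any start; no spring or click; light friction (0.06 N m) keeps it where it is left.
- turntable (a point): Centre of the top of the carousel's steel disc, 38 mm above the worktop, 210 mm diameter. It carries six equal white jars, fixed (46 mm wide, lid tops 104 mm above the worktop, on a circle of radius 74 mm); only one lid bears a ball knob.
- marked_jar (a point): Centre of the 30 mm ball knob on the lid of the jar that has one, 125 mm above the worktop and 74 mm from the carousel's axis; the ball's top is at 140 mm. The jar is fixed to the turntable.
- handle (a point): Wooden grip bar on top of the carousel's centre column: 64 mm long (its x axis), 18 mm thick (its y axis), 44 mm high, origin at its centre, 172 mm above the worktop (it spans 150 to 194 mm). It is fixed to the turntable and turns with it; the ball-knob jar stands on its -x side.
- scraper_grip (a point): Middle of the grip fin of a loose white scraper block, about 0.2 kg, standing upright on the worktop; this point is 56 mm above its flat underside. Fin: 70 mm long (x axis), 18 mm thick (y), from 26 to 77 mm above the underside. Foot: 130 mm long (x), 36 mm thick (y), 26 mm high. Either long side can push.
- chip1_center (a point): Centre of a loose broken piece of hard biscuit, brown, 24 x 18 mm and 10 mm thick, about 10 g, lying flat on the free end of the board.
- chip2_center (a point): Centre of a loose broken piece of hard biscuit, brown, 24 x 18 mm and 10 mm thick, about 10 g, lying flat on the free end of the board.
- chip3_center (a point): Centre of a loose broken piece of hard biscuit, brown, 24 x 18 mm and 10 mm thick, about 10 g, lying flat on the free end of the board.
- bowl: Bystander: loose open steel bowl, 120 mm across, 55 mm high; origin at the centre of its underside.
- bottle: Bystander: loose green bottle, 60 mm across, 170 mm high; origin at the centre of its underside.
- mug: Bystander: loose white mug, 76 mm across, 85 mm high, with a handle; origin at the centre of its underside.
Things that resemble listed ones, but are neither listed nor needed, are in the scene too. Of the things that look like the part that bears scraper_grip, the largest one is meant.

How it is judged (in metres and radians):
On the way, in this order (a step that is already met when the one before it is completed fails the run):
1. all three chips are swept off the board onto the worktop, before the carousel is turned to the front (height (world z) of chip1_center between -0.02 and 0.016 m and height (world z) of chip2_center between -0.02 and 0.016 m and height (world z) of chip3_center between -0.02 and 0.016 m and not (x of marked_jar in the frame of board below -0.05 m and y of marked_jar in the frame of board between -0.011 and 0.011 m)), for 0.2 s.
2. the scraper stands upright on the worktop, let go, and the carousel is still not at the front (height (world z) of scraper_grip between 0.05 and 0.06 m and angle between scraper_grip's own z axis and vertical below 0.1 rad and contact force between the fingers and scraper below 0.2 N and linear speed of scraper below 0.02 m/s and not (x of marked_jar in the frame of board below -0.05 m and y of marked_jar in the frame of board between -0.011 and 0.011 m)), for 0.2 s.
3. the jar with the ball knob faces the front with the handle gripped (x of marked_jar in the frame of board below -0.05 m and y of marked_jar in the frame of board between -0.011 and 0.011 m and contact force between the fingers and carousel_c16 above 5 N), for 0.2 s.
At the end, for the whole second after the job is handed in: The three chips lie off the board on the worktop (centres less than 16 mm above it); the scraper stands upright on the worktop, let go; the ball-knob jar is in front, within 11 mm (about 8.5 degrees) of the board's middle line, with the carousel still and its handle gripped with more than 5 N (all of step 3 and height (world z) of chip1_center between -0.02 and 0.016 m and height (world z) of chip2_center between -0.02 and 0.016 m and height (world z) of chip3_center between -0.02 and 0.016 m and height (world z) of scraper_grip between 0.05 and 0.06 m and angle between scraper_grip's own z axis and vertical below 0.1 rad and contact force between the fingers and scraper below 0.2 N and linear speed of scraper below 0.02 m/s and velocity of joint carousel between -0.05 and 0.05 rad/s); the arm keeps its last pose, push and grip.
It fails at once if the gripper pushes a chip that is still on the board (contact force between the fingers and chip1 above 0.5 N and height (world z) of chip1_center above 0.02 m).
It fails at once if the gripper pushes a chip that is still on the board (contact force between the fingers and chip2 above 0.5 N and height (world z) of chip2_center above 0.02 m).
It fails at once if the gripper pushes a chip that is still on the board (contact force between the fingers and chip3 above 0.5 N and height (world z) of chip3_center above 0.02 m).
It fails at once if the bowl, the bottle or the mug is shifted by more than 30 mm (distance of any of bowl, bottle, mug from where it was at the start of the episode above 0.03 m).
It also fails if it takes over 72 s, if anything falls off the work surface, if the arm or the gripper's body presses on something with over 40 N, if the wrist force passes 120 N, or if a joint passes its speed limit or range.

## Working session

There is one attempt and no reset: what is moved stays moved. The work goes in short steps, Python scripts to look and compute and a tool call to move; the robot and the scene stay as the last step left them, time stands still between calls to the robot, and variables do not carry over. Pictures are saved under pics/ and viewed, at most 10 in all, crops included, and the job is handed in when it is done.

Besides the shell and the picture viewer there is one more tool, called as name(argument=value, ...), one argument or row to a line, values as JSON. drive_tool: Moves the arm, as the interface text tells. Its arguments: {"type":"object","properties":{"deltas":{"type":"string"}},"required":["deltas"]}

```bash
ls; mkdir -p pics
python3 - <<'E'
from rig import bot, imaging
import cv2
for n in ["scene","top"]:
    im=imaging.capture(n); cv2.imwrite(f"pics/{n}0.png",im[:,:,::-1])
    m=imaging.camera_model(n); print(n,m["fx"],m["cx"],m["cy"],m["T"])
s=bot.read_state(); print(s)
E
```

```text
pics
scene 579.3917630090071 320.79231760068404 242.65888389520808 [[ 0.83366987  0.29084473 -0.46947192  1.29661968]
 [ 0.55193678 -0.46800515  0.69017169 -0.96238295]
 [-0.01898248 -0.83449417 -0.5506897   0.89718627]
 [ 0.          0.          0.          1.        ]]
top 552.0203854094514 322.19498633573653 239.80985281220904 [[ 0.02055931 -0.98492132  0.17177691  0.38103253]
 [-0.99973822 -0.02197793 -0.0063606   0.00423303]
 [ 0.01003999 -0.17160117 -0.98511534  1.46825174]
 [ 0.          0.          0.          1.        ]]
{'time_s': 0.1, 'joint_positions': array([-8.57432833e+01,  3.02734977e+01,  8.21480518e+01,  2.94857667e-04,
        6.76897143e+01, -1.02273521e+01]), 'qvel': array([-0.02109236,  0.00066127, -0.24128036,  0.04499204,  0.0842043 ,
        0.03152204]), 'tau': array([-3.84861851e-04, -4.40986061e+01, -1.77151179e+01,  6.35441369e-02,
        5.33700536e-02, -4.35857635e-05]), 'position': array([ 0.15629955, -0.60446895,  0.22167652]), 'tcp_rot': array([[ 9.68217736e-01,  2.50108770e-01, -1.39391781e-04],
       [ 2.50108565e-01, -9.68215861e-01,  1.93691479e-03],
       [ 3.49478043e-04, -1.91021833e-03, -9.99998114e-01]]), 'force': array([ 0.00358147,  0.10068476, -0.1967219 ]), 'moment': array([-0.04580908, -0.01138056, -0.03179579]), 'grasp_force': 0.0, 'opening': 1.0003654499310302}
```

View pics/top0.png

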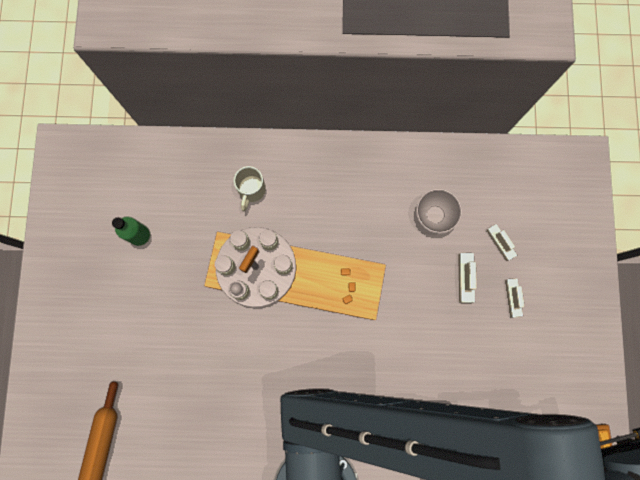

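View pics/scene0.png

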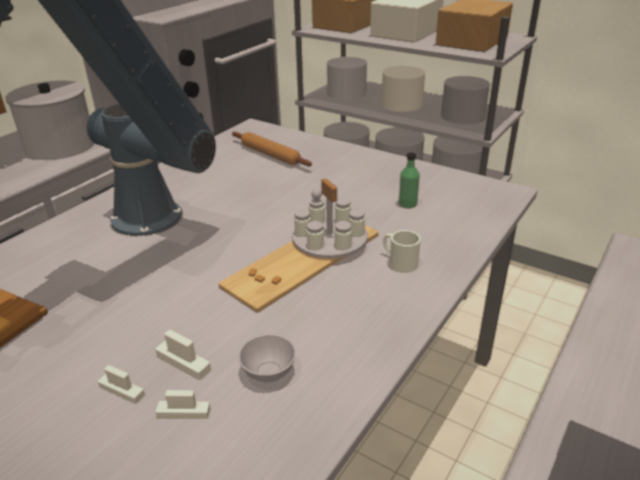

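The top view shows the carousel at about (256,267), with the knob jar near (238,289). The chips are near (346,272), (352,287) and (348,299), the board's free corners at (385,263) and (377,320), and the largest scraper at (467,278). Next I'll segment and measure these.

```bash
cat > h.py <<'E'
import numpy as np, cv2
from rig import bot, imaging
def ray(name,uv,z,m=None):
    m=m or imaging.camera_model(name); T=np.array(m["T"])
    out=[]
    for u,v in np.atleast_2d(uv):
        d=T[:3,:3]@np.array([(u-m["cx"])/m["fx"],(v-m["cy"])/m["fy"],1]); o=T[:3,3]
        out.append((o+d*(z-o[2])/d[2])[:2])
    return np.array(out)
def proj(name,P):
    m=imaging.camera_model(name); T=np.array(m["T"])
    p=(np.atleast_2d(P)-T[:3,3])@T[:3,:3]
    return np.c_[m["fx"]*p[:,0]/p[:,2]+m["cx"],m["fy"]*p[:,1]/p[:,2]+m["cy"]]
E
python3 - <<'E'
from h import *
np.set_printoptions(precision=4,suppress=True)
im=cv2.imread("pics/top0.png"); hsv=cv2.cvtColor(im,cv2.COLOR_BGR2HSV)
roi=np.zeros(im.shape[:2],np.uint8); roi[225:330,195:400]=1
b=((hsv[...,1]>100)&(hsv[...,2]>120)).astype(np.uint8)*roi
# board: all orange-ish points to world at z=.018, rect
c=ray("top",cv2.boxPoints(cv2.minAreaRect(np.argwhere(cv2.morphologyEx(b,cv2.MORPH_OPEN,np.ones((2,2))))[:,::-1].astype(np.float32))),.018)
pts=np.argwhere(cv2.morphologyEx(b,cv2.MORPH_OPEN,np.ones((2,2))))[:,::-1]
w=ray("top",pts,.018).astype(np.float32)
r=cv2.minAreaRect(w); print("board rect",r, cv2.boxPoints(r))
print(hsv[272,346],hsv[287,352],hsv[290,320],hsv[259,249])
ch=((hsv[...,2]<hsv[290,320,2]-25)&(hsv[...,1]>100)).astype(np.uint8)*roi; ch[:,:310]=0
n,_,st,ce=cv2.connectedComponentsWithStats(ch)
for i in range(1,n):
    if st[i,4]>15: print("chip",st[i],ce[i],ray("top",ce[i],.026))
gray=hsv[...,2].astype(int)
wm=((hsv[...,1]<45)&(gray>190)).astype(np.uint8)
n,_,st,ce=cv2.connectedComponentsWithStats(wm)
for i in range(1,n):
    if st[i,4]>25 and st[i,1]>160: print("white",st[i],ce[i])
def crop(x0,y0,x1,y1,f): return cv2.resize(im[y0:y1,x0:x1],None,fx=f,fy=f,interpolation=cv2.INTER_CUBIC)
a=crop(200,222,330,322,4); s=crop(440,242,520,322,5)
o=np.zeros((400,520+400-120,3),np.uint8); o[:,:520]=a; o[:400,520:]=s[:,:280]
cv2.imwrite("pics/crop1.png",o)
E
```

```text
board rect ((0.535478949546814, 0.06178705394268036), (0.45817768573760986, 0.15011301636695862), 80.07039642333984) [[ 0.422  -0.1509]
 [ 0.5699 -0.1768]
 [ 0.6489  0.2745]
 [ 0.5011  0.3004]]
[ 15 183 208] [ 14 183 205] [ 20 144 219] [ 15 199 177]
chip [341 268  10   8  46] [345.3696 271.3478] [[ 0.5498 -0.0677]]
chip [348 282   8  11  51] [351.7255 286.4706] [[ 0.5104 -0.0848]]
chip [342 294  11  11  41] [347.4634 298.8537] [[ 0.4779 -0.0741]]
chip [315 307  19   5  20] [323.6  309.45] [[ 0.4492 -0.0125]]
white [  0 166  14  15 126] [  6.881 175.246]
white [233 166  30  28 340] [249.15   182.8294]
white [616 168  12  15  91] [621.3736 175.0879]
white [ 16 172  16  10 101] [ 23.9901 176.9703]
white [ 14 183  17  14 145] [ 21.7172 188.5517]
white [505 195  25   4  40] [515.975 197.2  ]
white [ 13 203  11  12  46] [ 18.2826 209.7174]
white [126 202  10   7  27] [129.7037 204.7778]
white [249 203  30  11  85] [261.3882 208.0235]
white [427 207  16  16 182] [434.5989 214.4451]
white [372 208  13   5  30] [379.1 209.6]
white [166 213  23   2  35] [175.4571 213.6571]
white [288 215  17  
[... 482 characters left out ...]
7   5  28] [110.1071 319.5357]
white [138 318  27   4  42] [151.6905 319.7143]
white [223 320  38   5  82] [242.5488 322.0976]
white [277 321  15   4  26] [284.6923 322.4615]
white [374 323  33   5  64] [390.3281 325.1094]
white [493 326  39   4  64] [512.7188 327.7656]
white [100 334  37   7 108] [116.6574 336.7037]
white [233 336  34   7  77] [250.6883 338.9221]
white [375 340  28   7  76] [388.3816 342.3158]
white [506 342  30   7  71] [521.0704 344.6479]
white [151 345  33   3  51] [167.1373 346.4118]
white [286 348  25   3  40] [298.925 349.025]
white [132 396  21   7  59] [141.322  398.1186]
white [223 463  32   4  53] [238.6038 464.6792]
white [360 465  23   5  44] [370.8182 467.1364]
```

View pics/crop1.png

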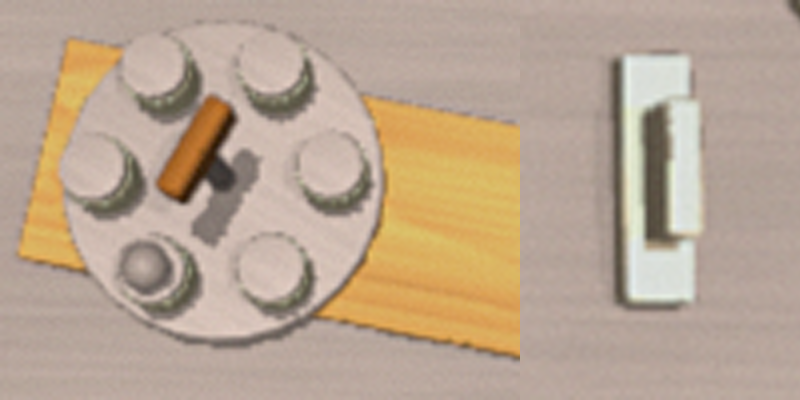

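The crop shows the ball knob at full-image pixel (236,289) and the handle at (249,259). The scraper's foot top spans u 460.6–474.4, v 253–302, and its fin top spans u 469.4–476, v 261.6–289.4.

Run:
```python
from h import *
np.set_printoptions(precision=4,suppress=True)
c=lambda x,y:(200+x/4,222+y/4)
s=lambda x,y:(440+(x-520)/5,242+y/5)
ex=np.array([.1727,.985]); O=np.array([.496,-.16385])+.335*ex
print("O",O, "ball",ray("top",c(146,267),.125),"handle",ray("top",[c(218,102),c(174,197),c(197,149)],.194))
print("disc",ray("top",[c(63,178),c(384,178),c(225,22),c(225,340)],.038))
print("foot top",ray("top",[s(623,55),s(692,55),s(692,300),s(626,300)],.026))
print("fin top",ray("top",[s(668,98),s(700,98),s(700,237),s(670,235)],.077))
b=ray("top",c(146,267),.125)[0]-O; ey=np.array([-ex[1],ex[0]])
print("ball board", b@ex,b@ey)
for p in [[ .5498,-.0677],[.5104,-.0848],[.4779,-.0741]]:
    d=np.array(p)-O; print(d@ex,d@ey)
print("bowl",ray("top",(437.5,211),.055),"mug",ray("top",(249,183),.085), ray("top",(119,222),.17))
print("small scr",ray("top",[(503,240),(515.5,297)],.02))
```

```text
O [0.5539 0.1661] ball [[0.49   0.2012]] handle [[0.5815 0.1536]
 [0.5252 0.1768]
 [0.5536 0.1647]]
disc [[0.5537 0.2706]
 [0.5583 0.0618]
 [0.6595 0.1695]
 [0.4512 0.161 ]]
foot top [[ 0.6053 -0.3722]
 [ 0.6061 -0.4089]
 [ 0.4768 -0.4054]
 [ 0.476  -0.3709]]
fin top [[ 0.5757 -0.3814]
 [ 0.576  -0.3977]
 [ 0.5052 -0.3958]
 [ 0.5059 -0.3806]]
ball board 0.023489769016033234 0.06896162398856046
-0.23101783715000002 -0.03638789499999993
-0.25466571715 -0.0005320649999999359
-0.24973896715000002 0.033328325000000034
bowl [[ 0.7111 -0.3063]] mug [[0.7671 0.1877]] [[0.6398 0.4827]]
small scr [[ 0.6438 -0.4881]
 [ 0.4925 -0.5156]]
```

Measurements agree with the given sizes: the board comes out 458×150 mm, the disc centre matches the board origin, and the scraper is at (0.541, -0.389). Next I go above the scraper.

drive_tool(
  deltas="87 385 215 -70 -0.27;87 385 215 -70 -0.27;87 385 215 -70 -0.27;87 385 215 -70 -0.27;87 385 215 -70 -0.27;87 385 215 -70 -0.27;87 385 215 -70 -0.27;87 385 215 -70 -0.27;87 385 215 -70 -0.27;87 385 215 -70 -0.27;87 385 215 -70 -0.27;87 385 215 -70 -0.27",
)

```text
time_s: 1.3
position: [0.5404, -0.3906, 0.1523]
tcp_rot: [[1.0, -0.018, -0.001], [-0.018, -1.0, 0.0], [-0.001, -0.0, -1.0]]
force: [1.1, -0.1, -0.1]
opening: 0.996
grasp_force: 0.0
```

drive_tool(
  deltas="87 0 2 -40 0;87 0 2 -80 0;87 0 2 -105 0;87 0 2 -114 0;87 0 2 -114 0;20 0 2 -114 0;0 0 2 -114 0;0 0 2 -114 0;0 0 2 -114 0;0 0 2 -114 0;0 0 2 -114 0;0 0 2 -114 0",
)

```text
time_s: 2.5
position: [0.5414, -0.388, 0.0386]
tcp_rot: [[1.0, -0.017, 0.0], [-0.017, -1.0, -0.0], [0.0, 0.0, -1.0]]
force: [-0.2, 0.1, -0.5]
opening: 0.448
grasp_force: 0.0
```

drive_tool(
  deltas="0 0 0 0 0;0 0 0 0 0;0 0 0 0 0;0 0 0 0 0;0 0 0 0 0;0 0 0 0 0;0 0 0 0 0;0 0 0 0 0;0 0 0 0 0;0 0 0 0 0",
)

```text
time_s: 3.5
position: [0.5413, -0.3881, 0.0384]
tcp_rot: [[1.0, -0.017, -0.0], [-0.017, -1.0, 0.0], [-0.0, -0.0, -1.0]]
force: [-0.1, -0.7, -1.8]
opening: 0.203
grasp_force: 30.0
```

drive_tool(
  deltas="0 0 0 35 0;0 0 0 70 0;0 -2 40 70 -0.05;0 -4 80 70 -0.1;0 -6 130 70 -0.157;0 -8 180 70 -0.157;0 -10 230 70 -0.157;0 -12 280 70 -0.157;0 -14 325 70 -0.157;0 -15 365 70 -0.157;0 -16 385 70 -0.157;0 -16 391 70 -0.157",
)

```text
time_s: 4.7
position: [0.5247, 0.0053, 0.1088]
tcp_rot: [[0.985, -0.17, -0.0], [-0.17, -0.985, 0.0], [-0.001, -0.0, -1.0]]
force: [-0.7, -0.1, -3.1]
opening: 0.204
grasp_force: 30.0
```

drive_tool(
  deltas="0 0 0 -20 0;0 0 0 -35 0;0 0 0 -43 0;0 0 0 -43 0;0 0 0 -43 0",
)

```text
time_s: 5.2
position: [0.5258, 0.0022, 0.0657]
tcp_rot: [[0.985, -0.174, 0.001], [-0.174, -0.985, -0.0], [0.001, 0.0, -1.0]]
force: [0.5, 0.3, -1.9]
opening: 0.206
grasp_force: 30.0
```

Run:
```python
from h import *
im=imaging.capture("scene")[:,:,::-1]; s=bot.read_state(); print(s["position"],s["tcp_rot"],s["force"],s["opening"])
cv2.imwrite("pics/s1.png",cv2.resize(im[150:350,180:440],None,fx=3,fy=3,interpolation=cv2.INTER_CUBIC))
```

```text
[0.52602354 0.0022191  0.06602243] [[ 9.84726384e-01 -1.74104253e-01  1.28737310e-03]
 [-1.74103965e-01 -9.84727220e-01 -3.33058448e-04]
 [ 1.32569822e-03  1.03834681e-04 -9.99999116e-01]] [-0.28856103  0.24232705 -1.93560515] 0.20773551498514184
```

View pics/s1.png

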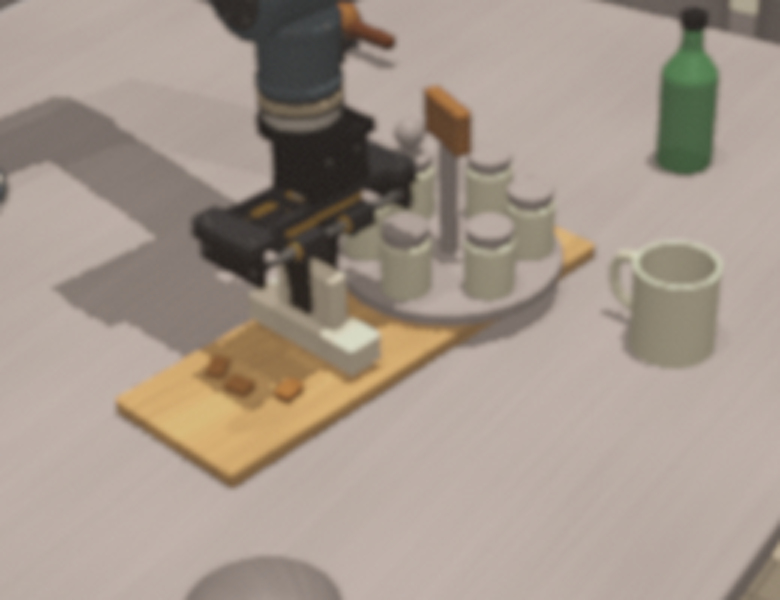

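The picture shows the scraper held upright behind the three chips, across the board and clear of the carousel. I lower it to about 1.5 mm above the board and sweep.

drive_tool(
  deltas="0 0 0 -5 0;0 0 0 -8 0;0 0 0 -8 0;0 -2 -11 -8 0;0 -4.5 -25 -8 0;0 -7 -40 -8 0;0 -9.5 -55 -8 0;0 -12 -70 -8 0;0 -14.5 -85 -8 0;0 -17.5 -100 -8 0;0 -20 -115 -8 0;0 -22.5 -130 -8 0",
)

```text
time_s: 6.45
position: [0.5026, -0.1284, 0.0575]
tcp_rot: [[0.985, -0.174, -0.0], [-0.174, -0.985, 0.0], [-0.0, -0.0, -1.0]]
force: [0.8, -0.8, -2.7]
opening: 0.206
grasp_force: 30.0
```

drive_tool(
  deltas="0 -2.5 -15 0 0;0 -5 -30 0 0;0 -8 -45 0 0;0 -10.5 -60 0 0;0 -12.5 -72 0 0;0 -12.5 -72 0 0;0 -12.5 -72 40 0;0 -12.5 -72 80 0;0 -12.5 -72 80 0",
)

```text
time_s: 7.35
position: [0.4935, -0.2006, 0.142]
tcp_rot: [[0.985, -0.173, 0.009], [-0.173, -0.985, -0.006], [0.01, 0.004, -1.0]]
force: [1.1, -0.6, -2.0]
opening: 0.202
grasp_force: 30.0
```

Run:
```python
from h import *
im=imaging.capture("scene")[:,:,::-1]; s=bot.read_state(); print(s["time_s"],s["position"],s["tcp_rot"],s["force"],s["opening"])
cv2.imwrite("pics/s2.png",cv2.resize(im[200:400,120:380],None,fx=3,fy=3,interpolation=cv2.INTER_CUBIC))
```

```text
7.4 [ 0.4919778  -0.1996697   0.13984475] [[ 0.98496534 -0.17267901  0.00502438]
 [-0.17266443 -0.98497549 -0.00320647]
 [ 0.00550258  0.00229073 -0.99998224]] [-0.26141972 -0.59719386 -2.25644596] 0.20561296520501893
```

View pics/s2.png

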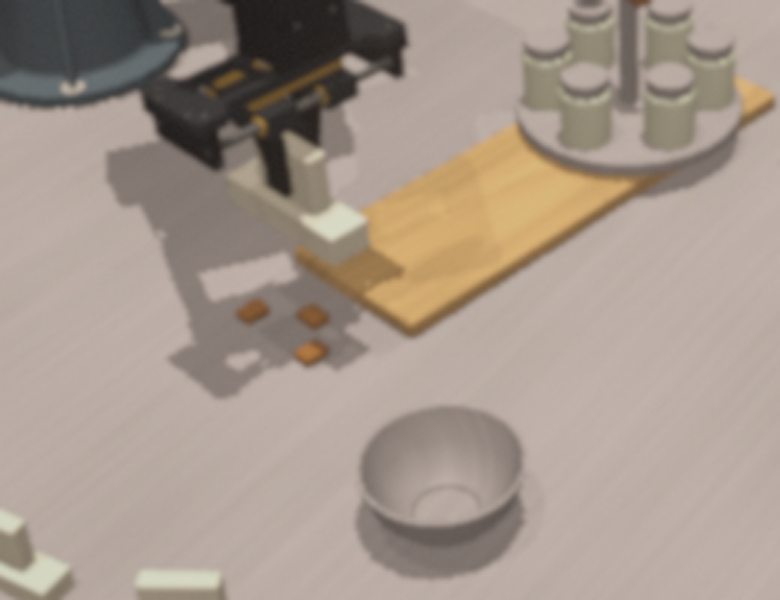

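All three chips are on the worktop beyond the board's end. I check how far they are from the planned set-down spot, which is the scraper's original place.

```bash
python3 -c "
from h import *
print(ray('scene',[(204,303.7),(224,305.3),(223.3,317.3)],.005))"
```

```text
[[ 0.44364838 -0.21801748]
 [ 0.48898966 -0.19662632]
 [ 0.5171055  -0.23091687]]
```

drive_tool(
  deltas="0 10 -40 0 0;0 20 -80 0 0;0 30 -120 0 0;0 40 -160 0 0;0 49 -185 0 0;0 49 -190 0 0;0 49 -190 -40 0;0 49 -190 -70 0;0 49 -190 -90 0;0 49 -190 -97 0;0 49 -190 -97 0;0 49 -190 -97 0",
)

```text
time_s: 8.6
position: [0.5391, -0.3878, 0.04]
tcp_rot: [[0.985, -0.173, -0.001], [-0.173, -0.985, 0.001], [-0.001, -0.001, -1.0]]
force: [-0.1, 0.5, -2.4]
opening: 0.208
grasp_force: 30.0
```

drive_tool(
  deltas="0 0 0 -1 0;0 0 0 -1.5 0;0 0 0 -2 0;0 0 0 -2 0",
)

```text
time_s: 9.0
position: [0.5394, -0.389, 0.0387]
tcp_rot: [[0.985, -0.173, 0.0], [-0.173, -0.985, 0.0], [0.0, -0.0, -1.0]]
force: [0.5, 0.7, -1.3]
opening: 0.203
grasp_force: 30.0
```

drive_tool(
  deltas="20 0 0 0 0;20 0 0 0 0;30 0 0 0 0;45 0 0 0 0;60 0 0 0 0;87 0 0 0 0;87 0 0 0 0;87 0 0 0 0;87 0 0 0 0;87 0 0 0 0;87 0 0 0 0;87 0 0 0 0",
)

```text
time_s: 10.2
position: [0.5393, -0.3891, 0.0385]
tcp_rot: [[0.985, -0.173, -0.0], [-0.173, -0.985, 0.0], [-0.0, -0.0, -1.0]]
force: [-0.1, -0.6, -0.7]
opening: 0.978
grasp_force: 0.0
```

drive_tool(
  deltas="87 0 0 40 0;87 0 0 80 0;87 0 0 130 0;87 0 0 180 0;87 0 0 215 0;87 0 0 215 0;87 2 45 215 -0.05;87 4 90 215 -0.1;87 6 140 215 -0.15;87 8 190 215 -0.2;87 10 240 215 -0.245;87 10 240 215 -0.245",
)

```text
time_s: 11.4
position: [0.5476, -0.1423, 0.2526]
tcp_rot: [[0.916, -0.402, -0.004], [-0.402, -0.916, 0.004], [-0.005, -0.003, -1.0]]
force: [-0.6, -0.8, 0.3]
opening: 0.997
grasp_force: 0.0
```

drive_tool(
  deltas="87 0 45 0 0;87 0 90 0 0;87 0 135 0 0;87 0 180 0 0;87 1 225 0 0;87 3 260 0 0;87 4 290 0 0;87 5 310 0 0;87 5 315 0 0;87 5 315 0 0",
)

```text
time_s: 12.4
position: [0.5541, 0.1658, 0.2529]
tcp_rot: [[0.914, -0.406, -0.001], [-0.406, -0.914, -0.001], [-0.001, 0.001, -1.0]]
force: [-0.5, -0.1, 0.5]
opening: 0.999
grasp_force: 0.0
```

Run:
```python
from h import *
s=bot.read_state(); print(s["time_s"],s["position"],s["tcp_rot"],s["joint_positions"])
im=imaging.capture("wrist")[:,:,::-1]; m=imaging.camera_model("wrist"); print(m)
cv2.imwrite("pics/w1.png",im)
```

```text
12.4 [0.55408359 0.16581017 0.25286257] [[ 9.13907083e-01 -4.05921803e-01 -1.15470594e-03]
 [-4.05922690e-01 -9.13907173e-01 -6.70117650e-04]
 [-7.83278677e-04  1.08114661e-03 -9.99999109e-01]] [ 5.61200824e+00  2.46968017e+01  8.68694789e+01 -3.41140359e-02
  6.85033202e+01  1.19573473e+02]
{'fx': 371.64829954431775, 'fy': 371.64829954431775, 'cx': 314.7604023444372, 'cy': 235.56901510894195, 'T': array([[-4.06794515e-01, -8.81360048e-01, -2.40255464e-01,
         6.19548104e-01],
       [-9.13519178e-01,  3.92751545e-01,  1.05966668e-01,
         1.35751436e-01],
       [ 9.65917029e-04,  2.62584634e-01, -9.64908481e-01,
         4.15553809e-01],
       [ 0.00000000e+00,  0.00000000e+00,  0.00000000e+00,
         1.00000000e+00]])}
```

View pics/w1.png

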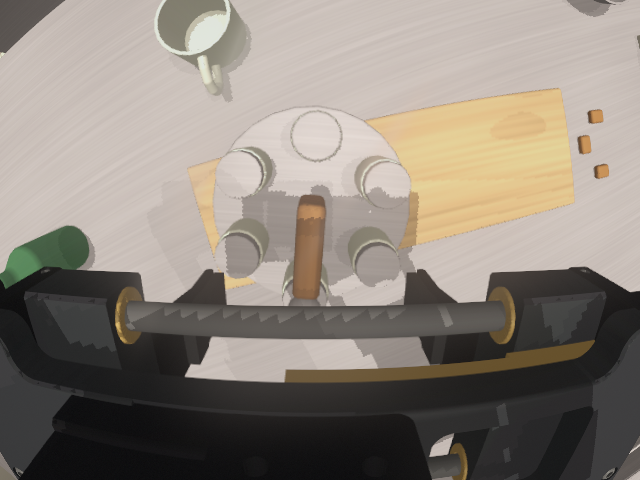

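The wrist view shows the handle bar centred between the open fingers, running from (312,200) to (307,298), within about 3° of the pads. The ball-knob jar is at its lower end. I descend and grip.

drive_tool(
  deltas="87 0 0 -40 0;87 0 0 -75 0;87 0 0 -95 0;87 0 0 -99 0;87 0 0 -99 0;40 0 0 -99 0;0 0 0 -99 0;0 0 0 -99 0;0 0 0 -99 0;0 0 0 -99 0;0 0 0 -99 0;0 0 0 -99 0",
)

```text
time_s: 13.65
position: [0.5543, 0.166, 0.1546]
tcp_rot: [[0.913, -0.407, 0.0], [-0.407, -0.913, 0.0], [0.0, -0.0, -1.0]]
force: [-0.1, -0.0, -0.3]
opening: 0.445
grasp_force: 0.0
```

drive_tool(
  deltas="0 0 0 0 0;0 0 0 0 0;0 0 0 0 0;0 0 0 0 0;0 0 0 0 0;0 0 0 0 0;0 0 0 0 0;0 0 0 0 0;0 0 0 0 0;0 0 0 0 0",
)

```text
time_s: 14.65
position: [0.5554, 0.1697, 0.1545]
tcp_rot: [[0.913, -0.408, 0.003], [-0.408, -0.913, 0.007], [0.0, -0.007, -1.0]]
force: [2.0, 11.6, -1.8]
opening: 0.207
grasp_force: 29.9
```

Closing on the handle pulled the arm about 4 mm in y, with 12 N of force. I move the target to relieve that before turning.

drive_tool(
  deltas="0 1 3 0 0;0 2 4.5 0 0;0 2 4.5 0 0;0 2 4.5 0 0",
)

```text
time_s: 15.05
position: [0.5554, 0.1697, 0.1544]
tcp_rot: [[0.913, -0.407, -0.002], [-0.407, -0.913, -0.001], [-0.002, 0.002, -1.0]]
force: [-3.5, -3.0, 1.2]
opening: 0.21
grasp_force: 30.0
```

drive_tool(
  deltas="0 -1 -1 0 0.05;0 -1 -1 0 0.15;0 -1 -1 0 0.25;0 -1 -1 0 0.35;0 -1 -1 0 0.45;0 -1 -1 0 0.55;0 -1 -1 0 0.65;0 -1 -1 0 0.75;0 -1 -1 0 0.85;0 -1 -1 0 0.9;0 -1 -1 0 0.9",
)

```text
time_s: 16.15
position: [0.5555, 0.1703, 0.1544]
tcp_rot: [[0.887, 0.462, 0.0], [0.462, -0.887, 0.002], [0.001, -0.001, -1.0]]
force: [0.1, 2.8, -0.5]
opening: 0.205
grasp_force: 30.0
```

drive_tool(
  deltas="0 0 1 0 0.08;0 0 1 0 0.18;0 0 1 0 0.28;0 0 1 0 0.38;0 0 1 0 0.48;0 0 1 0 0.58;0 0 1 0 0.68;0 0 1 0 0.78;0 0 1 0 0.86;0 0 1 0 0.9;0 0 1 0 0.917;0 0 1 0 0.917",
)

```text
time_s: 17.35
position: [0.555, 0.1707, 0.1544]
tcp_rot: [[0.173, 0.985, -0.001], [0.985, -0.173, 0.001], [0.0, -0.001, -1.0]]
force: [-1.7, 2.4, -0.1]
opening: 0.203
grasp_force: 30.0
```

drive_tool(
  deltas="0 0 0 0 0;0 0 0 0 0;0 0 0 0 0;0 0 0 0 0;0 0 0 0 0",
)

```text
time_s: 17.85
position: [0.555, 0.1706, 0.1544]
tcp_rot: [[0.172, 0.985, -0.001], [0.985, -0.172, 0.0], [0.0, -0.001, -1.0]]
force: [-2.9, 4.3, -1.6]
opening: 0.206
grasp_force: 30.0
```

Run:
```python
from h import *
s=bot.read_state(); print(s["time_s"],s["position"],s["tcp_rot"],s["force"],s["moment"],s["grasp_force"])
im=imaging.capture("scene")[:,:,::-1]
t=imaging.capture("top")[:,:,::-1]
ex=np.array([.1727,.985]); A=np.array([.5553,.169])
# predicted ball for 0, and +-8.5deg
for a in (-8.5,0,8.5):
    r=np.deg2rad(a); R=np.array([[np.cos(r),-np.sin(r)],[np.sin(r),np.cos(r)]])
    p=np.r_[A-.074*R@ex,.125]; print(a,proj("scene",p),proj("top",p))
a=cv2.resize(im[170:270,270:390],None,fx=5,fy=5,interpolation=cv2.INTER_CUBIC)
b=im[160:410,90:290]
o=np.zeros((500,800,3),np.uint8); o[:,:600]=a; o[:250,600:]=b; o[250:450,600:]=t[210:410,200:400]
cv2.imwrite("pics/f1.png",o)
```

```text
17.85 [0.55498606 0.17063916 0.1543861 ] [[ 1.72357446e-01  9.85034149e-01 -7.97668499e-04]
 [ 9.85034434e-01 -1.72357157e-01  4.18413506e-04]
 [ 2.74667718e-04 -8.57847622e-04 -9.99999594e-01]] [-2.90497826  4.27748385 -1.60986179] [0.45008061 0.32201141 0.07554148] 29.96874298201874
-8.5 [[306.59221775 214.13250713]] [[279.24457446 272.49369155]]
0 [[309.36001443 215.67298722]] [[280.49174664 268.19204533]]
8.5 [[312.58928018 216.98671471]] [[281.08553008 263.77420837]]
```

View pics/f1.png

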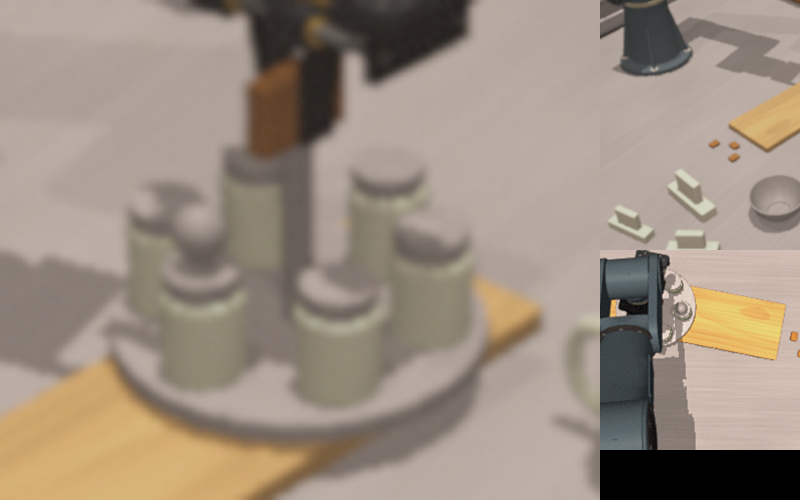

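The ball knob is at scene pixel (309.6, 215.6), against a predicted (309.4, 215.7) for facing dead front. The scraper stands upright off the board, the chips are on the worktop, and the handle is gripped at 30 N.

```bash
python3 -c "
from rig import bot
print(bot.hand_in())"
```

```text
the job is handed in; nothing more can be done
None
```

I handed the job in after about 18 s: the three chips are off the board, the scraper stands upright on the worktop, and the carousel is held by its handle with the ball-knob jar within about 1° of the front; no verdict was returned.

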